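Lever open the cullet box

TASK

Open the scrap-glass box on the glassblower's bench with its lever: push the tab of the yellow safety stop to swing the stop fully out from under the lever, then press the orange pad on the lever's long end down onto its rubber buffer, so that the short end raises the heavy flap. Finish while still holding the pad down with the flap raised. Use only the fingertips or the outside of the fingers, pick nothing up, leave the lever seated in its fork, do not touch the box or its flap, and leave the other things on the bench where they are.

Things in the scene. Friction and masses are not known exactly. Their poses are not given: they have to be found in the camera images.
- stand: Fixed blue steel fork (fulcrum) on a dark rail 340 x 70 x 12. Origin on the bench right under the lever's pivot; its x points along the lever from pivot to long end, y to the side where the safety stop stands, z up. Its slotted cheeks (60 along x, 39 wide) reach 160 high. A round black rubber buffer, diameter 34, top 95 high, stands at x = 228 and stops the lever's long end; it is springy, giving about 1 mm for each 1.2 N, up to 20 mm, then it is hard.
- saddle (a point): Centre of the fork's slot, 150 above the bench: where the lever's brass pin belongs.
- lever: Loose steel bar 365 long, 16 wide, 12 thick (0.5 kg), resting by a brass cross pin in the fork's slot. Origin at the pin's centre. The frame is level at the start although the bar itself slopes up 0.24 rad (14 degrees) toward the long end (+x, 260 from the pin); the short end (110 from the pin) is hooked under the flap's lip. Pressing the pad with 3 to 8 N (less near the bottom) sinks it about 100 to the buffer.
- lever_pad (a point): Centre of the upper face of the orange pad on the lever's long end, about 218 above the bench at the start, about 118 as the bar meets the buffer. The pad is 55 along the lever, 50 across, 6 thick.
- flap (a joint): Opening angle of the dark steel flap (152 x 246 x 10, about 2.5 kg, red panel, yellow lip) on top of the scrap-glass box, hinged on the edge away from the lever. 0 shut, about 0.32 rad when the lever meets its buffer; falls shut when let go.
- flap_lip (a point): Middle of the top of the flap's free edge, 140 above the bench when shut.
- cullet_box: Fixed grey open-topped steel box, 130 x 240 x 129 high, origin under its centre, at the short end of the lever. It carries the flap.
- stop (a joint): Angle of the yellow safety stop about its upright post: 0 to 0.25 rad at the start (arm under the lever, blocking it), up to 1.5 rad at the end of its swing (fully aside). Grows counter-clockwise seen from above. Stays where it is left; about 1 N at the tab moves it.
- stop_pivot (a point): On the stop's vertical axis, at the upper face of its arm, 165 above the bench. The post stands 75 to the side of the lever.
- stop_tab (a point): Centre of the upright yellow tab to push, 62 from the stop's axis on the side away from the lever; this point is 208 above the bench. The tab is a plate 10 thick (in the direction of swing), 32 wide radially, rising from the arm's upper face at 165 to 226 above the bench. It is pushed counter-clockwise, toward the box end of the lever.
- frit_jar: Bystander: loose amber glass jar, diameter 64, 85 high. Origin under its centre.
- frit_jar2: Bystander: loose green glass jar, diameter 64, 85 high. Origin under its centre.
- jacks: Bystander: loose steel glassblower's jacks (U-shaped tongs) lying flat, about 250 x 82 x 12. Origin under the middle.
- bauble: Bystander: loose whitish clear-glass blown bauble, diameter 84, 100 high. Origin under its centre.
- paddle: Bystander: loose wooden block 100 x 70 x 22. Origin under its centre.
- graphite_pad: Bystander: loose black graphite block 90 x 60 x 20. Origin under its centre.
- colour_bar: Bystander: loose upright blue colour-glass cylinder, diameter 32, 70 high. Origin under its centre.
There are look-alikes about, which are no part of the job. Of the things like the part that bears stop, leave any that is green; of the rest the smaller one is meant.

How it is judged:
By the outcome, as a careful person would: the job done as asked, in the order asked, and still so for the second after the job is handed in, while the arm keeps its last pose, push and grip.
It also fails if it takes over 51 s, if anything falls off the work surface, if the arm or the gripper's body presses on something with over 40 N, if the wrist force passes 120 N, or if a joint passes its speed limit or range.

ROBOT

A 7-joint arm with a two-finger parallel gripper is mounted at the origin on the work surface. World frame = base frame: x ahead of the robot, y to its left, z up, the work surface at z = 0. Lengths are in m, angles in rad, forces in N, time in s.
With the tool pointing down it reaches from about 0.425 to 0.925 m from the base axis. Payload 6.8 kg.
Tool frame: the origin (TCP) lies at the very end of the fingers, on their centre line; the grasp point (between the pads) lies 19 mm behind it; z points along the fingers, y is the line along which they close (so a half turn about z gives the same grasp; the last joint's range is limited). The gripper opens to 85 mm and grips with 20 to 120 N. Pads are 22 mm wide; open, the fingers measure 114 mm over their backs; the gripper's body (76 mm by 85 mm) begins 54 mm behind the grasp point. The pads swing forward as they close: fully open they stand 13 mm farther back than shut.
Start: joints at [-1.324, 0.477, 0.022, 1.555, -0.011, 1.109, -0.083], TCP at [0.234, 0.633, 0.231] pointing down, gripper open.
Joint ranges: [-2.96, 2.96], [-0.34, 2.1], [-1.41, 1.46], [0.24, 2.44], [-1.37, 4.51], [0.17, 1.92], [-2.96, 2.96]. Speed limits (rad/s): [2.39, 2.39, 3.14, 3.14, 3.14, 3.14, 3.14].

INTERFACE

Orientations are given as a rotation vector (axis times angle).
In Python, from bench import r gives the robot as it stands.
- The arm moves only by the shell command python3 -m jog 'ROWS' [FORCE]. ROWS is JSON, a list of rows, each an object of numbers: "fingers": the finger opening in m, from 0 to 0.0854; "x", "y", "z": the shift along the tool's x, y, z in m; "rx", "ry", "rz": the turn, a rotation vector about the tool's x, y, z in degrees. In form: [{"fingers": .., "x": .., "y": .., "z": .., "rx": .., "ry": .., "rz": ..}, ...]. A call has 1 to 8 rows; each row shifts and turns the commanded pose from where the row before left it, along the tool's axes as they then stand; what a row does not reach is not made up. A row lasts 1/8 s, in which the tool goes at most 62.5 mm and 10.7 degrees, less where a joint would pass 70% of its speed; a pose out of reach is approached as far as the arm can. A call is refused whole if a number of a shift passes 0.0625 or a number of a turn 10.7, either way. A call with a gripper value outside its range is refused whole. The fingers move at their own pace and stop on an object; FORCE is the grip in N (left out, the last holds). Time passes only in rows, so rows that do not move let the fingers close. It gives the time, the measured TCP pose, the force, the opening and the grip force at its end, in the units of the state.
- r.get_obs(): the state, without advancing time (a new reading comes with each control period).
- r.grab_frame(name): name is "scene" or "top"; returns (picture, depth): 384x512x3 uint8, red, green, blue; 384x512 float32, m along the optical axis (not along the pixel's ray), 0 where there is no reading.
- r.get_calibration(name): a dict with "mtx" (3x3 intrinsics, pixels), "dist" ([k1, k2, p1, p2, k3] as OpenCV has them; the pictures are not rectified), "extrinsics" (4x4, takes a point from camera to world coordinates). Camera axes: x right, y down, z forward; pixel columns grow to the right and rows downward; lengths in m; the calibration is good to about 2 mm. A picture is of the moment at which its call begins. get_calibration takes no time and is no camera call.
- r.hand_in(): hands the job in; it is judged then, once.
Trained networks look in the newest picture that a camera, given by its name, has taken for a name from the list of things; names that differ only in an ending like _2 or _b are one class to them, and where a whole thing is asked for, a point or a joint stands for the part that bears it (a point fixed in the world has none). Each returns a list of dicts, best first, with "score" (0 to 1); they miss things now and then, are a little off and sometimes report something else, mostly with a low value. They report only what shows in the picture. A call takes as long as a camera call. They do not tell look-alikes from the thing itself.
- r.search_frame(target, camera): "xyz" ([x, y, z] in m, in world coordinates, good to about 4 mm: the middle of the surface that is visible of it).
- r.landmark_of(target, camera): "xyz" ([x, y, z] in m, in world coordinates, good to about 4 mm: a listed point, or the origin of a listed thing).
The state is a dict: "clock": time; "joints": joint angles; "qvel": joint speeds; "tau": joint torques, N m; "tcp_pos": TCP position; "orientation": TCP orientation; "contact_force": force on the tool from outside, world axes, zero at the start; "moment": the same for the moment, N m; "grip_width": finger opening in m; "gripper_force": force on a finger pad.
Only numpy, scipy, OpenCV 4.12 (cv2) and the standard library are available. Lean on these libraries where they do the work, as an engineer would, in place of code of your own. Each camera call takes 0.05 s, during which the arm holds its last target. There are 200 camera calls.

## Working session

There is one attempt and no reset: what is moved stays moved. The work goes in short steps, Python scripts to look and compute and a shell command to move; the robot and the scene stay as the last step left them, time stands still between calls to the robot, and variables do not carry over. Pictures are saved under pics/ and viewed, at most 10 in all, crops included, and the job is handed in when it is done.

```bash
mkdir -p pics; python3 - <<'E'
from bench import r
import cv2,numpy as np
for c in("scene","top"):
    im,d=r.grab_frame(c); cv2.imwrite(f"pics/{c}0.png",im[:,:,::-1])
    for t in("stop_tab","stop_pivot","lever_pad","saddle","flap_lip","stand","lever"):
        print(c,t,[(np.round(x["xyz"],3).tolist(),round(x["score"],2)) for x in r.landmark_of(t,c)])
o=r.get_obs();print(o["clock"],o["tcp_pos"],o["orientation"],o["contact_force"])
E
```

```text
scene stop_tab [([0.594, -0.05, 0.209], 0.84), ([0.612, -0.482, 0.211], 0.61), ([0.356, -0.236, 0.284], 0.6)]
scene stop_pivot [([0.527, -0.058, 0.163], 0.94), ([0.277, -0.219, 0.225], 0.91), ([0.541, -0.477, 0.167], 0.7)]
scene lever_pad [([0.459, -0.16, 0.212], 0.86)]
scene saddle [([0.456, 0.071, 0.15], 0.83)]
scene flap_lip [([0.451, 0.159, 0.14], 0.56)]
scene stand [([0.456, 0.068, -0.003], 0.97)]
scene lever [([0.454, 0.067, 0.148], 0.9)]
top stop_tab [([0.358, -0.232, 0.284], 0.91), ([0.592, -0.051, 0.207], 0.87), ([0.607, -0.482, 0.205], 0.79)]
top stop_pivot [([0.271, -0.221, 0.228], 0.77), ([0.548, -0.477, 0.171], 0.63), ([0.533, -0.058, 0.165], 0.6)]
top lever_pad [([0.46, -0.155, 0.218], 0.59)]
top saddle [([0.454, 0.067, 0.148], 0.63)]
top flap_lip [([0.453, 0.16, 0.137], 0.92)]
top stand [([0.454, 0.069, -0.001], 0.64)]
top lever [([0.456, 0.064, 0.149], 0.67)]
0.8 [0.23449082 0.63298168 0.23131556] [-5.54431728e-01 -3.09226453e+00 -9.05895336e-05] [ 0.78931158 -0.45304607 -0.86997375]
```

View pics/scene0.png

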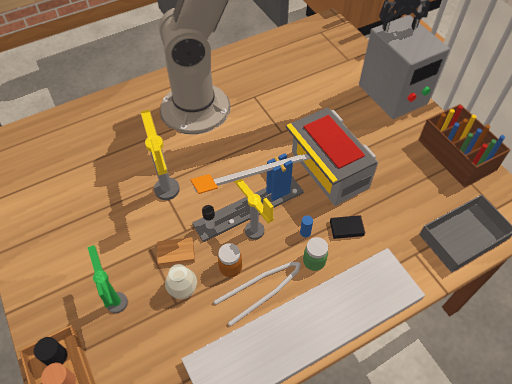

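View pics/top0.png

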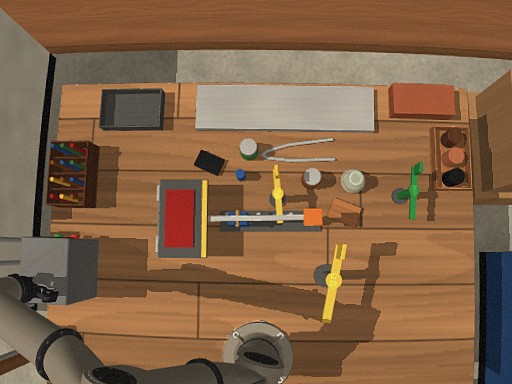

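In the scene view there are three swing stops: a green one at (105,280), a large yellow one at (155,155) by the robot, and a smaller yellow one at (257,208) beside the lever. Green is excluded and the smaller yellow one is meant, so it should be (257,208), with its pivot near (0.53,-0.058). I'll check that in a crop.

```bash
python3 - <<'E'
import cv2,numpy as np
a=cv2.imread("pics/scene0.png")[90:270,130:310];b=cv2.imread("pics/top0.png")[150:330,205:385]
cv2.imwrite("pics/crop.png",cv2.resize(np.hstack([a,b]),(800,400),interpolation=cv2.INTER_CUBIC))
E
python3 -m jog '[{"fingers":0,"z":-0.05,"rz":-10.15},{"z":-0.03,"rz":-10.15},{"fingers":0}]' 20
```

```text
validation failed for argument at $[0]...
```

View pics/crop.png

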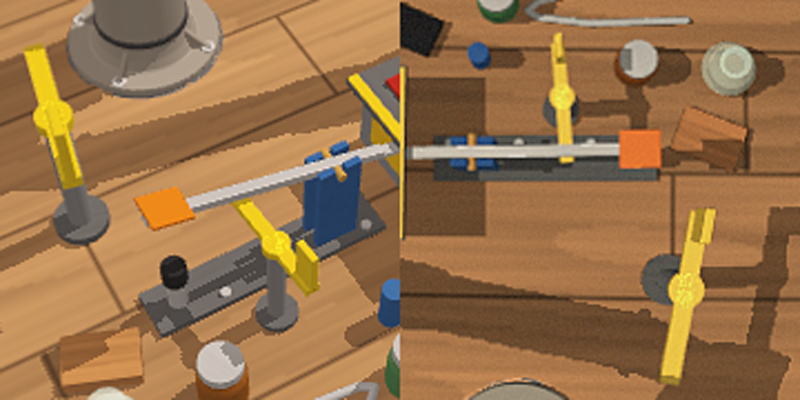

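The crop confirms it. The smaller yellow stop, with its hub at (278,245) in the left half, has its arm under the lever and its tab at (308,270) on the far side. The larger one at (55,120) stands apart. The rows were refused, so I'll retry with every key given.

```bash
python3 -m jog '[{"fingers":0,"x":0,"y":0,"z":-0.05,"rx":0,"ry":0,"rz":-10.15},{"fingers":0,"x":0,"y":0,"z":-0.03,"rx":0,"ry":0,"rz":-10.15},{"fingers":0,"x":0,"y":0,"z":0,"rx":0,"ry":0,"rz":0}]' 20
```

```text
clock: 1.18
tcp_pos: [0.2351, 0.6344, 0.3147]
orientation: [0.0, 3.14, 0.009]
contact_force: [1.0, 0.2, 0.5]
grip_width: 0.0318
gripper_force: 0.0
```

```bash
python3 -m jog '[{"fingers":0,"x":-0.026,"y":-0.053,"z":0,"rx":0,"ry":0,"rz":0},{"fingers":0,"x":-0.026,"y":-0.053,"z":0,"rx":0,"ry":0,"rz":0},{"fingers":0,"x":-0.026,"y":-0.053,"z":0,"rx":0,"ry":0,"rz":0},{"fingers":0,"x":-0.026,"y":-0.053,"z":0,"rx":0,"ry":0,"rz":0},{"fingers":0,"x":-0.026,"y":-0.053,"z":0,"rx":0,"ry":0,"rz":0},{"fingers":0,"x":-0.026,"y":-0.053,"z":0,"rx":0,"ry":0,"rz":0},{"fingers":0,"x":-0.026,"y":-0.053,"z":0,"rx":0,"ry":0,"rz":0},{"fingers":0,"x":0,"y":0,"z":0,"rx":0,"ry":0,"rz":0}]'
```

```text
clock: 2.17
tcp_pos: [0.4182, 0.2566, 0.3106]
orientation: [-0.018, -3.141, 0.003]
contact_force: [-1.3, 0.9, -0.7]
grip_width: 0.0003
gripper_force: 0.0
```

```bash
python3 -m jog '[{"fingers":0,"x":-0.026,"y":-0.053,"z":0,"rx":0,"ry":0,"rz":0},{"fingers":0,"x":-0.026,"y":-0.053,"z":0,"rx":0,"ry":0,"rz":0},{"fingers":0,"x":-0.026,"y":-0.053,"z":0,"rx":0,"ry":0,"rz":0},{"fingers":0,"x":-0.026,"y":-0.053,"z":0,"rx":0,"ry":0,"rz":0},{"fingers":0,"x":-0.026,"y":-0.053,"z":0,"rx":0,"ry":0,"rz":0},{"fingers":0,"x":-0.026,"y":-0.053,"z":0,"rx":0,"ry":0,"rz":0},{"fingers":0,"x":-0.026,"y":-0.053,"z":0,"rx":0,"ry":0,"rz":0},{"fingers":0,"x":0,"y":0,"z":0,"rx":0,"ry":0,"rz":0}]'
```

```text
clock: 3.18
tcp_pos: [0.5985, -0.1138, 0.3101]
orientation: [-0.014, -3.14, 0.004]
contact_force: [0.3, 0.6, -0.5]
grip_width: 0.0001
gripper_force: 0.0
```

```bash
python3 -m jog '[{"fingers":0,"x":0.004,"y":0,"z":0.06,"rx":0,"ry":0,"rz":0},{"fingers":0,"x":0,"y":0,"z":0.06,"rx":0,"ry":0,"rz":0},{"fingers":0,"x":0,"y":0.02,"z":0,"rx":0,"ry":0,"rz":0},{"fingers":0,"x":0,"y":0.012,"z":0,"rx":0,"ry":0,"rz":0},{"fingers":0,"x":0,"y":0.012,"z":0,"rx":0,"ry":0,"rz":0},{"fingers":0,"x":0,"y":0.012,"z":0,"rx":0,"ry":0,"rz":0},{"fingers":0,"x":0,"y":0.012,"z":0,"rx":0,"ry":0,"rz":0},{"fingers":0,"x":0,"y":0,"z":0,"rx":0,"ry":0,"rz":0}]'
python3 - <<'E'
from bench import r
import numpy as np,cv2
for c in("scene","top"):
    im,d=r.grab_frame(c)
    cv2.imwrite(f"pics/{c}1.png",im[:,:,::-1])
    for t in("stop_tab","stop_pivot"):print(c,t,[(np.round(x["xyz"],3).tolist(),round(x["score"],2)) for x in r.landmark_of(t,c)])
E
```

```text
clock: 4.18
tcp_pos: [0.5945, -0.0394, 0.1916]
orientation: [-0.002, 3.141, 0.002]
contact_force: [0.6, -0.5, -0.7]
grip_width: 0.0001
gripper_force: 0.0
scene stop_tab [([0.355, -0.233, 0.286], 0.8), ([0.609, -0.482, 0.207], 0.66), ([0.6, -0.168, 0.001], 0.28)]
scene stop_pivot [([0.528, -0.054, 0.162], 0.93), ([0.278, -0.221, 0.223], 0.81), ([0.545, -0.478, 0.168], 0.7)]
top stop_tab [([0.609, -0.482, 0.204], 0.89), ([0.355, -0.232, 0.284], 0.86)]
top stop_pivot [([0.546, -0.476, 0.166], 0.75), ([0.273, -0.22, 0.226], 0.62), ([0.535, -0.055, 0.164], 0.55)]
```

```bash
python3 -m jog '[{"fingers":0,"x":0.005,"y":0.009,"z":0,"rx":0,"ry":0,"rz":0},{"fingers":0,"x":0.006,"y":0.009,"z":0,"rx":0,"ry":0,"rz":0},{"fingers":0,"x":0.006,"y":0.007,"z":0,"rx":0,"ry":0,"rz":0},{"fingers":0,"x":0.007,"y":0.007,"z":0,"rx":0,"ry":0,"rz":0},{"fingers":0,"x":0.008,"y":0.006,"z":0,"rx":0,"ry":0,"rz":0},{"fingers":0,"x":0.006,"y":0.003,"z":0,"rx":0,"ry":0,"rz":0},{"fingers":0,"x":0,"y":0,"z":0,"rx":0,"ry":0,"rz":0}]'
python3 - <<'E'
from bench import r
import numpy as np,cv2
im,d=r.grab_frame("scene")
a=im[130:260,180:330,::-1]
im,d=r.grab_frame("top");b=im[150:280,205:355,::-1]
cv2.imwrite("pics/c2.png",cv2.resize(np.hstack([a,b]),(800,347),interpolation=cv2.INTER_CUBIC))
E
```

```text
clock: 5.35
tcp_pos: [0.5556, 0.0004, 0.1913]
orientation: [0.0, -3.141, -0.001]
contact_force: [0.5, 0.5, 0.1]
grip_width: -0.0
gripper_force: 0.0
```

View pics/c2.png

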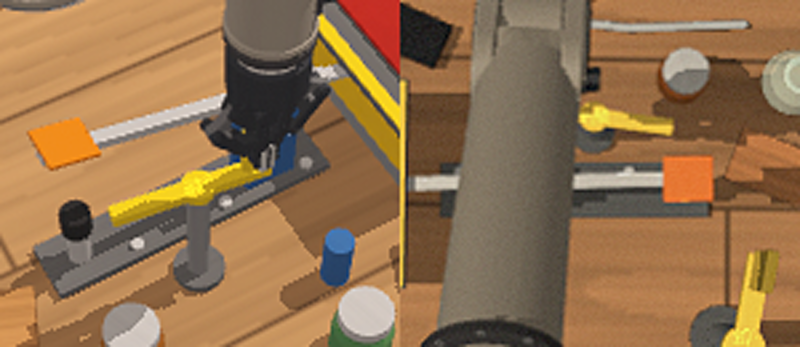

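The stop, with its hub at (200,187) in the left half, now lies almost parallel to the lever, with the finger behind its tab. I'll push in small steps until it reaches the end of its swing.

```bash
python3 -m jog '[{"fingers":0,"x":0.004,"y":0,"z":0,"rx":0,"ry":0,"rz":0},{"fingers":0,"x":0.004,"y":0,"z":0,"rx":0,"ry":0,"rz":0},{"fingers":0,"x":0,"y":0,"z":0,"rx":0,"ry":0,"rz":0}]'; python3 -m jog '[{"fingers":0,"x":0.003,"y":0,"z":0,"rx":0,"ry":0,"rz":0},{"fingers":0,"x":0,"y":0,"z":0,"rx":0,"ry":0,"rz":0}]'
```

```text
clock: 5.82
tcp_pos: [0.5505, -0.0001, 0.1917]
orientation: [0.001, 3.136, -0.0]
contact_force: [8.3, 0.1, -7.3]
grip_width: -0.0006
gripper_force: 4.3
clock: 6.08
tcp_pos: [0.5504, -0.0002, 0.192]
orientation: [0.001, 3.13, -0.001]
contact_force: [18.4, -1.5, -14.4]
grip_width: -0.0001
gripper_force: 9.2
```

The force climbs with no further motion, so the stop is at its end. I'll back off, rise and go over the pad.

```bash
python3 -m jog '[{"fingers":0,"x":-0.03,"y":0,"z":0,"rx":0,"ry":0,"rz":0},{"fingers":0,"x":0,"y":0,"z":-0.055,"rx":0,"ry":0,"rz":0},{"fingers":0,"x":0,"y":0,"z":-0.055,"rx":0,"ry":0,"rz":0},{"fingers":0,"x":0.029,"y":-0.04,"z":0,"rx":0,"ry":0,"rz":0},{"fingers":0,"x":0.029,"y":-0.04,"z":0,"rx":0,"ry":0,"rz":0},{"fingers":0,"x":0.029,"y":-0.04,"z":0,"rx":0,"ry":0,"rz":0},{"fingers":0,"x":0.029,"y":-0.04,"z":0,"rx":0,"ry":0,"rz":0},{"fingers":0,"x":0,"y":0,"z":0,"rx":0,"ry":0,"rz":0}]'
python3 - <<'E'
from bench import r
import numpy as np,cv2
for c in("scene","top"):
    im,d=r.grab_frame(c)
    for t in("stop_tab","stop_pivot","lever_pad","saddle"):print(c,t,[(np.round(x["xyz"],3).tolist(),round(x["score"],2)) for x in r.landmark_of(t,c)])
    if c=="scene":cv2.imwrite("pics/c3.png",cv2.resize(im[90:270,110:350,::-1],(800,600),interpolation=cv2.INTER_CUBIC))
E
```

```text
clock: 7.08
tcp_pos: [0.4562, -0.1638, 0.3015]
orientation: [-0.012, -3.141, -0.001]
contact_force: [0.5, 0.9, 0.2]
grip_width: 0.0003
gripper_force: 0.0
scene stop_tab [([0.354, -0.232, 0.285], 0.93), ([0.536, 0.005, 0.207], 0.77), ([0.608, -0.482, 0.206], 0.6), ([0.692, -0.12, 0.0], 0.36)]
scene stop_pivot [([0.28, -0.223, 0.224], 0.83), ([0.53, -0.058, 0.162], 0.69), ([0.546, -0.478, 0.167], 0.55)]
scene lever_pad [([0.461, -0.16, 0.216], 0.98)]
scene saddle [([0.454, 0.068, 0.15], 0.7)]
top stop_tab [([0.533, 0.004, 0.209], 0.83), ([0.608, -0.483, 0.208], 0.83), ([0.357, -0.235, 0.285], 0.65), ([0.534, -0.056, 0.165], 0.49)]
top stop_pivot [([0.535, -0.057, 0.166], 0.85), ([0.547, -0.474, 0.17], 0.76), ([0.273, -0.221, 0.228], 0.42)]
top lever_pad []
top saddle [([0.455, 0.066, 0.149], 0.78)]
```

View pics/c3.png

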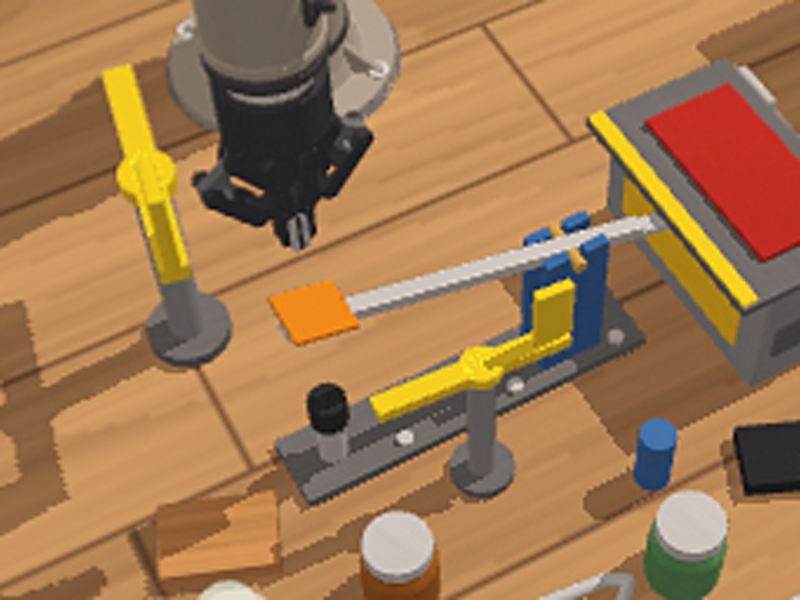

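The stop is fully aside: its hub is at (485,365), its tab at (553,315), and nothing is under the lever. The finger stands above the orange pad at (312,312). I'll descend and press.

```bash
python3 -m jog '[{"fingers":0,"x":-0.003,"y":0.003,"z":0.05,"rx":0,"ry":0,"rz":0},{"fingers":0,"x":0,"y":0,"z":0.025,"rx":0,"ry":0,"rz":0},{"fingers":0,"x":0,"y":0,"z":0.008,"rx":0,"ry":0,"rz":0},{"fingers":0,"x":0,"y":0,"z":0.01,"rx":0,"ry":0,"rz":0},{"fingers":0,"x":0,"y":0,"z":0.01,"rx":0,"ry":0,"rz":0},{"fingers":0,"x":0,"y":0,"z":0.01,"rx":0,"ry":0,"rz":0},{"fingers":0,"x":0,"y":0,"z":0,"rx":0,"ry":0,"rz":0}]'; python3 -m jog '[{"fingers":0,"x":0,"y":0,"z":0.01,"rx":0,"ry":0,"rz":0},{"fingers":0,"x":0,"y":0,"z":0.01,"rx":0,"ry":0,"rz":0},{"fingers":0,"x":0,"y":0,"z":0.01,"rx":0,"ry":0,"rz":0},{"fingers":0,"x":0,"y":0,"z":0.01,"rx":0,"ry":0,"rz":0},{"fingers":0,"x":0,"y":0,"z":0.01,"rx":0,"ry":0,"rz":0},{"fingers":0,"x":0,"y":0,"z":0,"rx":0,"ry":0,"rz":0}]'
```

```text
clock: 8.45
tcp_pos: [0.4632, -0.1578, 0.189]
orientation: [0.001, 3.139, -0.002]
contact_force: [1.4, -2.6, 4.8]
grip_width: -0.0001
gripper_force: 2.2
clock: 9.2
tcp_pos: [0.4627, -0.1576, 0.1387]
orientation: [0.001, 3.141, -0.001]
contact_force: [0.9, -2.6, 2.5]
grip_width: -0.0001
gripper_force: 1.3
```

```bash
python3 -m jog '[{"fingers":0,"x":0,"y":0,"z":0.008,"rx":0,"ry":0,"rz":0},{"fingers":0,"x":0,"y":0,"z":0.008,"rx":0,"ry":0,"rz":0},{"fingers":0,"x":0,"y":0,"z":0.006,"rx":0,"ry":0,"rz":0},{"fingers":0,"x":0,"y":0,"z":0,"rx":0,"ry":0,"rz":0},{"fingers":0,"x":0,"y":0,"z":0,"rx":0,"ry":0,"rz":0}]'; python3 -m jog '[{"fingers":0,"x":0,"y":0,"z":0.003,"rx":0,"ry":0,"rz":0},{"fingers":0,"x":0,"y":0,"z":0.003,"rx":0,"ry":0,"rz":0},{"fingers":0,"x":0,"y":0,"z":0,"rx":0,"ry":0,"rz":0},{"fingers":0,"x":0,"y":0,"z":0,"rx":0,"ry":0,"rz":0}]'
```

```text
clock: 9.82
tcp_pos: [0.4626, -0.1558, 0.1168]
orientation: [-0.001, 3.141, 0.003]
contact_force: [0.2, 1.8, 3.8]
grip_width: 0.0001
gripper_force: 1.9
clock: 10.32
tcp_pos: [0.463, -0.1552, 0.1115]
orientation: [-0.001, 3.141, 0.005]
contact_force: [-1.7, 5.4, 15.9]
grip_width: -0.0003
gripper_force: 7.2
```

The force has risen to 16 N, so the lever is on the buffer. I'll check it before handing in.

```bash
python3 - <<'E'
from bench import r
import numpy as np,cv2
for c in("scene","top"):
    im,d=r.grab_frame(c)
    for t in("flap_lip","lever_pad","saddle","lever","stop_tab"):print(c,t,[(np.round(x["xyz"],3).tolist(),round(x["score"],2)) for x in r.landmark_of(t,c)])
    if c=="scene":cv2.imwrite("pics/c4.png",cv2.resize(im[60:300,110:430,::-1],(800,600),interpolation=cv2.INTER_CUBIC))
print(r.get_obs()["contact_force"])
E
```

```text
scene flap_lip [([0.453, 0.173, 0.19], 0.83), ([0.485, -0.283, 0.003], 0.23)]
scene lever_pad [([0.459, -0.167, 0.107], 0.95)]
scene saddle [([0.453, 0.067, 0.149], 0.83), ([0.457, 0.066, 0.0], 0.68)]
scene lever [([0.452, 0.066, 0.149], 0.76)]
scene stop_tab [([0.355, -0.232, 0.284], 0.9), ([0.535, 0.004, 0.206], 0.82), ([0.61, -0.483, 0.207], 0.74), ([0.598, -0.164, 0.003], 0.66)]
top flap_lip [([0.454, 0.174, 0.189], 0.78)]
top lever_pad []
top saddle [([0.454, 0.071, 0.149], 0.94)]
top lever [([0.454, 0.063, 0.152], 0.81)]
top stop_tab [([0.358, -0.235, 0.281], 0.91), ([0.532, 0.003, 0.209], 0.79), ([0.607, -0.479, 0.202], 0.57)]
[-1.62009251  6.28190599 15.9603797 ]
```

View pics/c4.png

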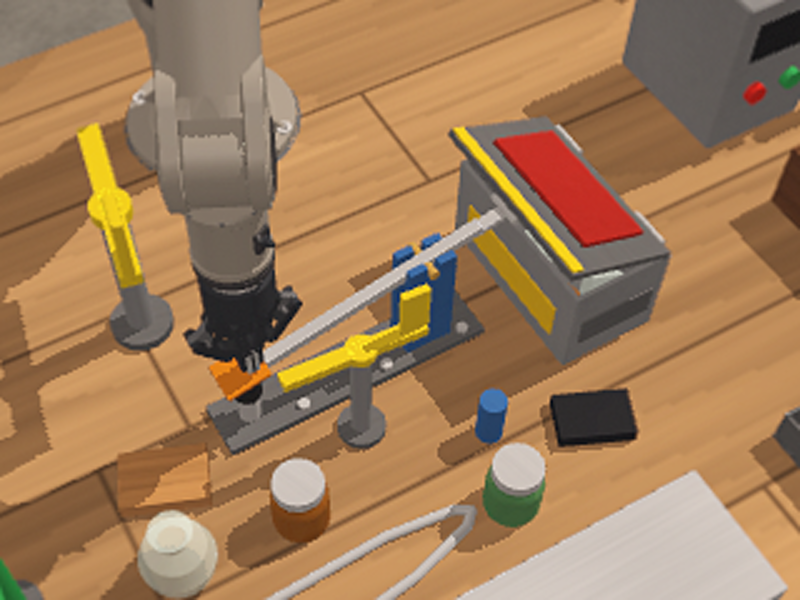

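The picture shows the flap raised, with its lip about 50 mm up along (450,130)–(575,270). The pad is on the buffer at (240,380), the pin is seated at (430,270), and the bystanders have not moved.

```bash
python3 -c "
from bench import r
print(r.hand_in())"
```

```text
the job is handed in; nothing more can be done
None
```

I handed the job in with the yellow stop swung fully aside (about 1.5 rad) and the fingertips holding the pad down on the buffer at about 16 N, which keeps the flap raised about 0.33 rad; the lever was still seated in its fork and nothing else on the bench had moved.

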